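# Key the trimming chuck onto the potter's wheel

## Robot

A 6-joint arm with a two-finger parallel gripper is mounted at the origin on the work surface. World frame = base frame: x ahead of the robot, y to its left, z up, the work surface at z = 0. Lengths are in m, angles in rad, forces in N, time in s.
With the tool pointing down it reaches from about 0.25 to 0.725 m from the base axis. Payload 4 kg.
Tool frame: the origin (TCP) lies midway between the tips of the shut fingers; the grasp point (between the pads) lies 19 mm behind it; y points along the fingers, z is the direction in which the jaws open and shut, and the axes are right-handed (so a half turn about y gives the same grasp; the last joint's range is limited). The gripper opens to 85 mm and grips with 20 to 120 N. Pads are 22 mm wide; open, the fingers measure 114 mm over their backs; the gripper's body (76 mm by 85 mm) begins 54 mm behind the grasp point. The pads swing forward as they close: fully open they stand 13 mm farther back than shut.
Start: joints at [1.331, 0.241, 0.005, 1.335, 0, 1.571], TCP at [0.119, 0.486, 0.231] pointing down, gripper open.
Joint ranges: [-2.72, 2.72], [-1.05, 1.87], [-1.09, 1.28], [-1.99, 2.15], [-1.42, 1.44], [-3.14, 3.14]. Speed limits (rad/s): [2.79, 2.79, 3.14, 3.14, 3.14, 3.14].

## Interface

Orientations are given as a unit quaternion [x, y, z, w].
In Python, from workcell import bot gives the robot as it stands. The module is installed in compiled form; this text tells all that it offers.
- The arm moves only by the shell command python3 -m handwheel 'ROWS' [OPENING]. ROWS is JSON, a list of rows, each a list of 6 numbers: the shift along the tool's x, y, z in units of 25 mm (1.0 is 25 mm), then the turn, a rotation vector about the tool's x, y, z in units of 10 degrees (1.0 is 10 degrees). A call has exactly 5 rows; each row is the pose to reach, as a shift and turn from the pose commanded when the call began, along the tool's axes at that moment; what a row does not reach only later rows make up. A row lasts 1/8 s, in which the tool goes at most 62.5 mm and 10.7 degrees, less where a joint would pass 70% of its speed; a pose out of reach is approached as far as the arm can. A call with a gripper value outside its range is refused whole. OPENING is the gripper command: -1 is shut, 1 is fully open, values between are in proportion, set as the call begins (- or left out, the last holds). The fingers move at their own pace and stop on an object; the grip force is fixed at half the most. Time passes only in rows, so rows that repeat a pose let the fingers close, or fill a call up. It gives the time, the measured TCP pose, the force and the opening at its end, in the units of the state.
- bot.get_obs(): the state, without advancing time (a new reading comes with each control period).
- bot.camera(name): name is "scene" or "top"; returns a dict with "color" (384x512x3 uint8, red, green, blue), "fx", "fy", "cx", "cy" (pixels), "rvec" (rotation vector, rad) and "tvec" (3), from world to camera coordinates, as OpenCV has them. Camera axes: x right, y down, z forward; pixel columns grow to the right and rows downward; lengths in m; the calibration is good to about 2 mm. A picture is of the moment at which its call begins. There is no depth.
- bot.job_done(): hands the job in, once; it reports no verdict.
The state is a dict: "clock": time; "joint_pos": joint angles; "joint_vel": joint speeds; "tau": joint torques, N m; "eef_pos": TCP position; "tool_rot": TCP orientation; "ft_force": force on the tool from outside, world axes, zero at the start; "ft_torque": the same for the moment, N m; "grip_width": finger opening in m.
Only numpy, scipy, OpenCV 4.12 (cv2) and the standard library are available. Lean on these libraries where they do the work, as an engineer would, in place of code of your own. Each camera call takes 0.05 s, during which the arm holds its last target.

## Task

The three-jaw trimming chuck has been set on the potter's wheel but is not keyed yet: it still stands high on the spindle, above the wheel's drive pin. With a fingertip, push the chuck round by its jaws until the notch in its rim stands over the pin, then press it straight down until it sits fully home on the wheel head, and take your hand away. Do not grip or lift the chuck, go gently, and leave the tools and bowls around it where they are.

Things in the scene. Friction and masses are not known exactly. Their poses are not given: they have to be found in the camera images.
- wheel: Table-top potter's wheel, fixed: grey housing 320 x 300 mm, its deck 90 mm above the table, with an aluminium wheel head on top (230 mm across, its upper face 126 mm above the table). Origin on the table under the wheel's axis; its front with dial and switch faces its own -x. The drive holds the wheel head still (about 4 N m).
- pin (a point): Top of the drive pin: a dark steel stud with a domed top, 18 mm across and 9 mm high, standing on the wheel head 96 mm from the axis, half under the chuck's rim and half outside it, so that it shows beyond the rim as a dark bump on the bright wheel head. It may stand on any side of the wheel.
- notch (a point): Middle of the chuck's notch, at the height of the chuck plate's upper face and 96 mm from the axis (1 mm outside the rim). The notch is open through the plate and outward at the rim: 29 mm wide at the rim, 16 mm deep. The notch is over the pin when this point is vertically over point pin; the play is then about 5 mm either way.
- chuck_centre (a point): Point on the axis at the height of the chuck plate's upper face (149.5 mm above the table while the chuck stands high, 138 mm when it is home). The chuck: black round plate 190 mm across and 12 mm thick on an aluminium bush (44 mm across, 6 mm proud of the plate) that fits snugly over the wheel's steel centre stub, 20 mm across, which stands 12 mm above the plate while the chuck is up and 24 mm when it is home.
- jaw1 (a point): Middle of the post of a jaw, 60 mm from the axis and 17 mm above the plate's upper face. Post: round, upright, grey, 24 mm across and 34 mm high; it stands on a slide 16 mm wide and 6 mm high that runs radially from 40 to 84 mm from the axis. Jaw 1 stands 60 deg anticlockwise (seen from above) of the notch. The jaws do not move on the plate.
- jaw2 (a point): The same for the jaw opposite the notch (180 deg).
- jaw3 (a point): The same for the jaw 60 deg clockwise of the notch.
- chuck_turn (a joint): Angle of the chuck on the wheel head, rad, growing anticlockwise seen from above; 0 (or a full turn, 6.283) when the notch is over the pin. It turns freely either way with about 0.15 N m of friction and stays where it is left.
- chuck_drop (a joint): How far the chuck has gone down, m: 0 at the start (its underside 2.5 mm clear above the pin), 0.0115 when it is fully home on the wheel head. Lifting it reads negative. It does not fall by itself: it goes down under a push of about 4 to 10 N anywhere on its plate and stays where it is left. Off the notch the pin stops it after 3 to 6 mm.
- bowl_tall_mid (a point): Bystander: olive bowl 124 mm across, 78 mm high, beside the wheel; half-way up its axis.
- bowl_wide_mid (a point): Bystander: dark plum bowl 150 mm across, 60 mm high, beside the wheel; half-way up its axis.
- bowl_small_mid (a point): Bystander: brown bowl 96 mm across, 50 mm high, beside the wheel; half-way up its axis.
- tool_cup: Bystander: green-grey stoneware cup 76 mm across, 95 mm high; centre of its underside.
- rib: Bystander: half-moon wooden rib 68 x 21 mm, 6 mm thick, lying on a corner of the wheel's deck; its underside.
- loop_tool: Bystander: trimming tool 160 mm long with a wooden handle and a wire loop, lying along an edge of the wheel's deck; its underside.

How it is judged:
At the end, for the whole second after the job is handed in: The chuck is home: down at least 9.5 of its 11.5 mm, its notch within 8 mm of the pin seen from above, at rest; the bowls, cup, rib and loop tool lie within 20 mm of where they were (horizontal distance between notch and pin below 0.008 m and value of joint chuck_drop above 0.0095 m and velocity of joint chuck_turn between -0.05 and 0.05 rad/s and distance of each of bowl_tall_mid, bowl_wide_mid, bowl_small_mid, tool_cup, rib, loop_tool from where it was at the start of the episode below 0.02 m); the robot touches nothing.
It fails at once if the chuck is lifted (more than 4 mm above where it stood) (value of joint chuck_drop below -0.004 m).
It fails at once if the chuck or the wheel is gripped or leaned on hard (fingers bear on it with more than 35 N) (contact force between the fingers and wheel above 35 N).
It fails at once if a bowl, the cup, the rib or the loop tool is pushed or carried off (moved more than 20 mm) (distance of any of bowl_tall_mid, bowl_wide_mid, bowl_small_mid, tool_cup, rib, loop_tool from where it was at the start of the episode above 0.02 m).
It also fails if it takes over 48 s, if anything falls off the work surface, if the arm or the gripper's body presses on something with over 40 N, if the wrist force passes 120 N, or if a joint passes its speed limit or range.

## Working session

There is one attempt and no reset: what is moved stays moved. The work goes in short steps, Python scripts to look and compute and a shell command to move; the robot and the scene stay as the last step left them, time stands still between calls to the robot, and variables do not carry over. Pictures are saved under pics/ and viewed, and the job is handed in when it is done.

```bash
mkdir -p pics; python3 - <<'E'
from workcell import bot
import cv2
for n in("scene","top"):
    c=bot.camera(n); cv2.imwrite(f"pics/{n}0.png",c["color"][:,:,::-1]); print(n,c["fx"],c["fy"],c["cx"],c["cy"],c["rvec"],c["tvec"])
o=bot.get_obs()
for k,v in o.items(): print(k,v)
E
```

```text
scene 457.2175083055379 457.2175083055379 246.57319236520502 200.9686203932384 [ 1.72792443  1.95979703 -0.70430751] [ 0.03570911 -0.38613214  1.4504478 ]
top 434.35758943659295 434.35758943659295 246.8127683640328 198.75812654576504 [ 2.10973767 -2.12343838  0.20731564] [0.04138873 0.57902707 1.16242093]
clock 0.1
joint_pos [ 1.33096327e+00  2.41315127e-01  3.83454846e-03  1.33518921e+00
 -3.24264045e-06  1.57076428e+00]
joint_vel [-0.00140605 -0.00054817  0.00390672 -0.00086663  0.00035262  0.00051593]
tau [ 3.09190250e-05 -3.73138082e+01  2.53009826e+01  1.09036415e-02
 -9.70493488e-05 -9.11811043e-06]
eef_pos [0.11863506 0.48513191 0.2305039 ]
tool_rot [ 0.70268758 -0.08465754  0.08450131 -0.70137208]
ft_force [ 0.66257455 -1.18749974 -0.38584609]
ft_torque [ 0.00246806  0.00189155 -0.02470433]
grip_width 0.08499649730497064
```

View pics/scene0.png

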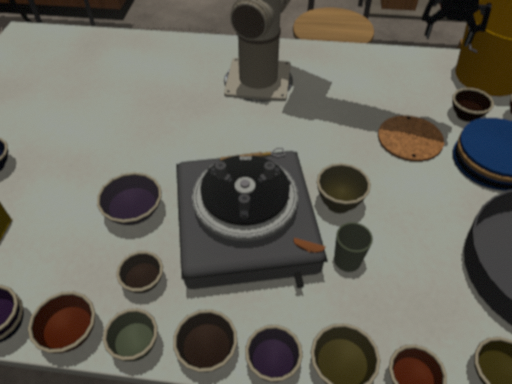

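View pics/top0.png

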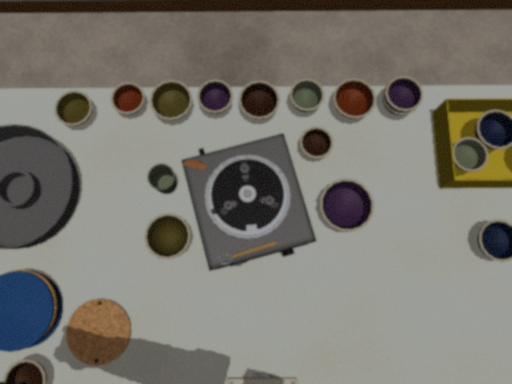

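The scene view shows the wheel at about (245,200) with the chuck. In the top view the chuck centre is near (247,194), with jaws near (244,168), (226,208) and (268,203). Next I'll zoom in.

```bash
python3 - <<'E'
import cv2
a=cv2.imread("pics/top0.png")[135:255,180:320]; cv2.imwrite("pics/topz.png",cv2.resize(a,None,fx=5,fy=5,interpolation=cv2.INTER_CUBIC))
a=cv2.imread("pics/scene0.png")[140:250,175:325]; cv2.imwrite("pics/scz.png",cv2.resize(a,None,fx=5,fy=5,interpolation=cv2.INTER_CUBIC))
E
```

```text
(no output)
```

View pics/topz.png

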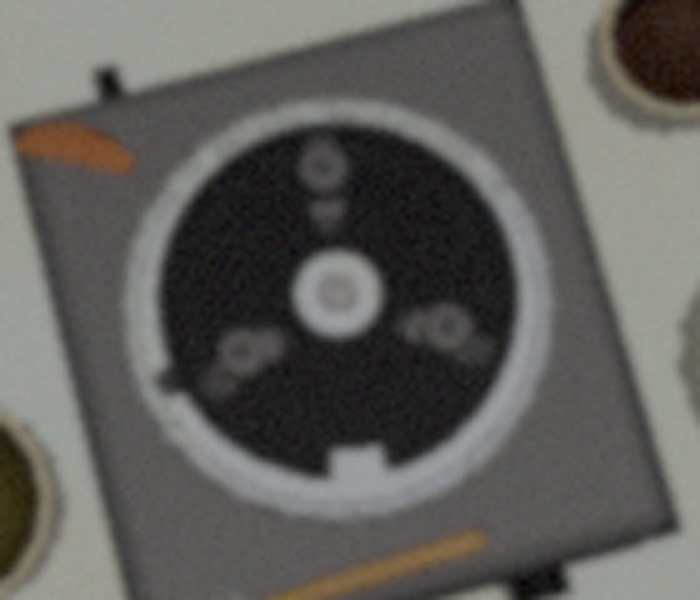

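View pics/scz.png

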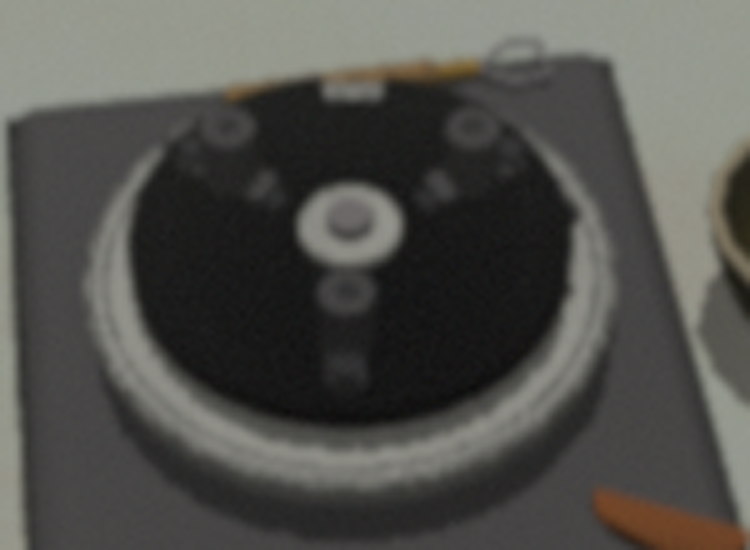

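The zoomed top view shows the notch at zoom (358,462), facing the robot, and the pin bump at (172,380). The posts are at (323,165), (242,352) and (448,326), and the stub is at (338,293). I'll convert these to world coordinates.

```bash
cat > h.py <<'E'
import numpy as np,cv2
def rays(c,uv):
    K=np.array([[c["fx"],0,c["cx"]],[0,c["fy"],c["cy"]],[0,0,1]]);R=cv2.Rodrigues(np.array(c["rvec"],float))[0];C=-R.T@np.array(c["tvec"])
    d=(np.linalg.inv(K)@np.r_[uv,1.]);return C,R.T@d
def onz(c,uv,z):
    C,d=rays(c,uv);return C+d*(z-C[2])/d[2]
E
python3 - <<'E'
from h import *
from workcell import bot
c=bot.camera("top")
z=lambda u,v:np.array([(u+.5)/5-.5+180,(v+.5)/5-.5+135])
print("cam",onz(c,z(0,0),0)*0+rays(c,z(0,0))[0])
g=c["color"][135:255,180:320].astype(int)
# head ellipse centre by bright mask outer contour
hsv=cv2.cvtColor(c["color"],cv2.COLOR_RGB2GRAY)
P={}
for n,u,v,h in [("stub",338,291,.1615),("bush",338,295,.1555),("notch",358,462,.1495),("pin",170,380,.135),("jA",323,165,.1835),("jL",242,352,.1835),("jR",448,326,.1835),
 ("rib",75,147,.096),("loopR",480,540,.1),("loopL",275,598,.1)]:
    P[n]=onz(c,z(u,v),h);print(n,P[n].round(4))
# disk fit: dark mask
m=np.zeros(hsv.shape,np.uint8);m[155:235,205:290]=(hsv[155:235,205:290]<70)*255
m=cv2.morphologyEx(m,cv2.MORPH_CLOSE,np.ones((5,5)))
ct=max(cv2.findContours(m,0,1)[0],key=cv2.contourArea);hull=cv2.convexHull(ct)
e=cv2.fitEllipse(hull);print("dark ellipse",e,onz(c,np.array(e[0]),.1495))
ce=onz(c,np.array(e[0]),.1495)
for n in P:
    for nm,cc in(("bush",P["bush"]),("ell",ce)):
        d=P[n]-cc;print(n,nm,"r",round(np.hypot(*d[:2]),4),"ang",round(np.degrees(np.arctan2(d[1],d[0])),1))
E
```

```text
cam [0.33994432 0.03572107 1.25354284]
stub [0.5741 0.0364 0.1615]
bush [0.5732 0.0364 0.1555]
notch [0.4871 0.0267 0.1495]
pin [0.5328 0.1245 0.135 ]
jA [0.6351 0.0436 0.1835]
jL [0.5384 0.0847 0.1835]
jR [ 0.551  -0.0188  0.1835]
rib [0.6705 0.1812 0.096 ]
loopR [ 0.4516 -0.0381  0.1   ]
loopL [0.4217 0.0708 0.1   ]
dark ellipse ((246.5623016357422, 194.65858459472656), (69.40758514404297, 72.1291732788086), 73.21881103515625) [0.57171953 0.03807538 0.1495    ]
stub bush r 0.0008 ang -1.2
stub ell r 0.0029 ang -35.8
bush bush r 0.0 ang 0.0
bush ell r 0.0023 ang -47.7
notch bush r 0.0867 ang -173.6
notch ell r 0.0854 ang -172.4
pin bush r 0.0969 ang 114.7
pin ell r 0.0948 ang 114.3
jA bush r 0.0623 ang 6.6
jA ell r 0.0636 ang 5.0
jL bush r 0.0595 ang 125.8
jL ell r 0.0573 ang 125.5
jR bush r 0.0595 ang -112.0
jR ell r 0.0605 ang -110.0
rib bush r 0.1744 ang 56.1
rib ell r 0.1739 ang 55.4
loopR bush r 0.1427 ang -148.5
loopR ell r 0.1423 ang -147.6
loopL bush r 0.1554 ang 167.2
loopL ell r 0.1536 ang 167.7
```

```bash
cat >> h.py <<'E'
from scipy.spatial.transform import Rotation as Ro
CEN=np.array([.573,.0368])
def pol(a,r=.06): return CEN+r*np.array([np.cos(np.radians(a)),np.sin(np.radians(a))])
def state():
    from workcell import bot
    o=bot.get_obs();R=Ro.from_quat(o["tool_rot"]).as_matrix();p=np.array(o["eef_pos"])
    d=p[:2]-CEN
    print("t",round(o["clock"],2),"p",p.round(4),"r",round(np.hypot(*d),4),"ang",round(np.degrees(np.arctan2(d[1],d[0])),1),"F",np.round(o["ft_force"],1),"w",round(o["grip_width"],4),"xyaw",round(np.degrees(np.arctan2(R[1,0],R[0,0])),1));return p,R
def go(t):
    p,R=state();return np.round(R.T@(np.array(t)-p)/.025,3)
E
python3 - <<'E'
from h import *
p,R=state();print(R.round(3));print(pol(175));print(go([*pol(175),.231]))
E
```

```text
t 0.15 p [0.1186 0.4852 0.2306] r 0.6384 ang 135.4 F [0.1 0.1 0.3] w 0.0856 xyaw -13.7
[[ 0.971 -0.     0.238]
 [-0.238 -0.002  0.971]
 [-0.    -1.    -0.002]]
[0.51322832 0.04202934]
t 0.15 p [0.1186 0.4852 0.2306] r 0.6384 ang 135.4 F [0.1 0.1 0.3] w 0.0856 xyaw -13.7
[ 1.9543e+01  6.0000e-03 -1.3471e+01]
```

```bash
python3 -m handwheel '[[1.9,0,-1.3,0,0,0],[3.8,0,-2.6,0,0,0],[5.8,0,-4,0,0,0],[7.8,0,-5.4,0,0,0],[9.8,0,-6.7,0,0,0]]' -1
```

```text
clock: 0.78
eef_pos: [0.3178, 0.2631, 0.2313]
tool_rot: [-0.702, 0.084, -0.084, 0.702]
ft_force: [0.6, 0.4, -0.2]
grip_width: -0.0
```

```bash
python3 - <<'E'
from h import *
print(go([*pol(175),.231]))
E
```

```text
t 0.78 p [0.3178 0.2631 0.2313] r 0.3411 ang 138.4 F [ 0.6  0.4 -0.2] w -0.0 xyaw -13.7
[ 9.693  0.01  -6.738]
```

```bash
python3 -m handwheel '[[1.9,0,-1.3,0,0,0],[3.8,0,-2.6,0,0,0],[5.8,0,-4,0,0,0],[7.8,0,-5.4,0,0,0],[9.7,0,-6.7,0,0,0]]' -1; python3 - <<'E'
from h import *
print(go([*pol(172),.166]))
from workcell import bot
print(np.round(bot.get_obs()["joint_pos"],2))
for n in("scene","top"):
    c=bot.camera(n); cv2.imwrite(f"pics/{n}1.png",c["color"][:,:,::-1])
a=cv2.imread("pics/top1.png")[135:255,180:320]; b=cv2.imread("pics/scene1.png")[130:250,175:315]
cv2.imwrite("pics/z1.png",cv2.resize(np.vstack([a,b]),None,fx=2.5,fy=2.5,interpolation=cv2.INTER_CUBIC))
E
```

```text
clock: 1.4
eef_pos: [0.5137, 0.0427, 0.2311]
tool_rot: [-0.702, 0.085, -0.085, 0.702]
ft_force: [0.7, 0.9, -0.0]
grip_width: -0.0004
t 1.4 p [0.5137 0.0427 0.2311] r 0.0596 ang 174.4 F [ 0.7  0.9 -0. ] w -0.0004 xyaw -13.8
[-0.029  2.603  0.095]
[0.08 0.27 0.05 1.34 0.   0.32]
```

View pics/z1.png

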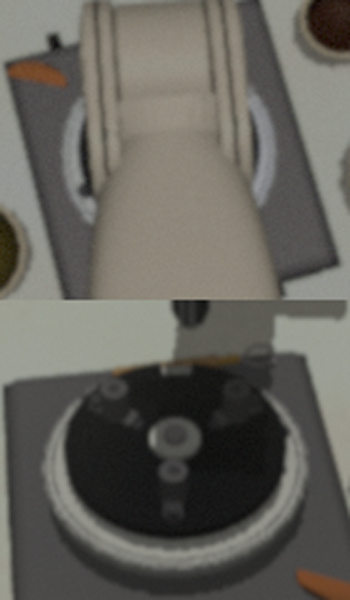

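The arm now hides the chuck in the top view. The scene view still shows the notch at the back, with the finger above it. Next is the descent beside the jaw.

```bash
python3 -m handwheel '[[0,0.6,0,0,0,0],[0,1.3,0,0,0,0],[0,2,0,0,0,0],[0,2.4,0,0,0,0],[0,2.6,0,0,0,0]]' -1; python3 - <<'E'
from h import *
for a in (165,160,155,150,145,140): print(a,go([*pol(a),.166]))
E
```

```text
clock: 2.12
eef_pos: [0.5117, 0.0454, 0.1655]
tool_rot: [0.702, -0.085, 0.083, -0.702]
ft_force: [0.2, -0.7, 0.1]
grip_width: 0.0
t 2.12 p [0.5117 0.0454 0.1655] r 0.0619 ang 172.1 F [ 0.2 -0.7  0.1] w 0.0 xyaw -13.6
165 [ 0.065 -0.021  0.303]
t 2.12 p [0.5117 0.0454 0.1655] r 0.0619 ang 172.1 F [ 0.2 -0.7  0.1] w 0.0 xyaw -13.6
160 [ 0.079 -0.021  0.511]
t 2.12 p [0.5117 0.0454 0.1655] r 0.0619 ang 172.1 F [ 0.2 -0.7  0.1] w 0.0 xyaw -13.6
155 [ 0.111 -0.021  0.718]
t 2.12 p [0.5117 0.0454 0.1655] r 0.0619 ang 172.1 F [ 0.2 -0.7  0.1] w 0.0 xyaw -13.6
150 [ 0.161 -0.021  0.922]
t 2.12 p [0.5117 0.0454 0.1655] r 0.0619 ang 172.1 F [ 0.2 -0.7  0.1] w 0.0 xyaw -13.6
145 [ 0.229 -0.021  1.12 ]
t 2.12 p [0.5117 0.0454 0.1655] r 0.0619 ang 172.1 F [ 0.2 -0.7  0.1] w 0.0 xyaw -13.6
140 [ 0.313 -0.021  1.311]
```

```bash
python3 -m handwheel '[[0.03,0,0.2,0,0.9,0],[0.06,0,0.4,0,1.6,0],[0.09,0,0.6,0,2.1,0],[0.13,0,0.78,0,2.6,0],[0.16,0,0.92,0,2.9,0]]' -1; python3 - <<'E'
from h import *
for a in (140,130,120): print(a,go([*pol(a),.166]))
from workcell import bot
c=bot.camera("scene"); cv2.imwrite("pics/s2.png",cv2.resize(c["color"][130:250,175:315,::-1],None,fx=5,fy=5,interpolation=cv2.INTER_CUBIC))
E
```

```text
clock: 2.75
eef_pos: [0.5221, 0.0663, 0.1667]
tool_rot: [0.658, -0.258, 0.258, -0.658]
ft_force: [-0.4, -2.3, 0.1]
grip_width: 0.0
t 2.75 p [0.5221 0.0663 0.1667] r 0.0588 ang 149.9 F [-0.4 -2.3  0.1] w 0.0 xyaw -42.8
140 [-0.102  0.028  0.399]
t 2.75 p [0.5221 0.0663 0.1667] r 0.0588 ang 149.9 F [-0.4 -2.3  0.1] w 0.0 xyaw -42.8
130 [-0.086  0.028  0.817]
t 2.75 p [0.5221 0.0663 0.1667] r 0.0588 ang 149.9 F [-0.4 -2.3  0.1] w 0.0 xyaw -42.8
120 [0.002 0.029 1.226]
```

View pics/s2.png

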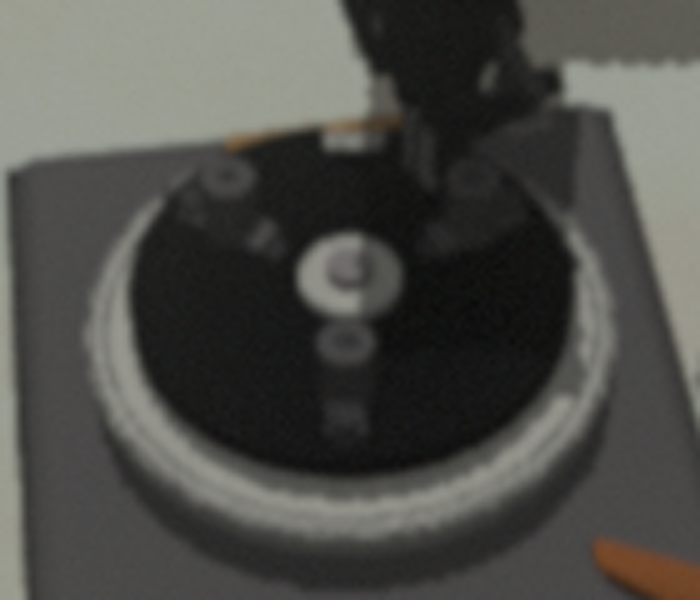

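The scene view shows the finger at about (430,180), beside the post at (473,178). A reading of Fy -2.3 N suggests it has just made contact. I'll push round the arc.

```bash
python3 -m handwheel '[[-0.06,0,0.15,0,0.4,0],[-0.1,0,0.38,0,0.9,0],[-0.1,0,0.62,0,1.5,0],[-0.09,0,0.82,0,2,0],[-0.05,0,1.02,0,2.5,0]]' -1; python3 - <<'E'
from h import *
for a in (120,110,100): print(a,go([*pol(a),.166]))
from workcell import bot
c=bot.camera("scene"); cv2.imwrite("pics/s3.png",cv2.resize(c["color"][130:250,175:315,::-1],None,fx=5,fy=5,interpolation=cv2.INTER_CUBIC))
E
```

```text
clock: 3.42
eef_pos: [0.5377, 0.0853, 0.1665]
tool_rot: [0.587, -0.395, 0.395, -0.586]
ft_force: [-1.9, -0.8, 1.7]
grip_width: 0.0001
t 3.42 p [0.5377 0.0853 0.1665] r 0.0599 ang 126.0 F [-1.9 -0.8  1.7] w 0.0001 xyaw -67.9
120 [-0.05   0.021  0.248]
t 3.42 p [0.5377 0.0853 0.1665] r 0.0599 ang 126.0 F [-1.9 -0.8  1.7] w 0.0001 xyaw -67.9
110 [-0.071  0.021  0.666]
t 3.42 p [0.5377 0.0853 0.1665] r 0.0599 ang 126.0 F [-1.9 -0.8  1.7] w 0.0001 xyaw -67.9
100 [-0.019  0.02   1.081]
```

View pics/s3.png

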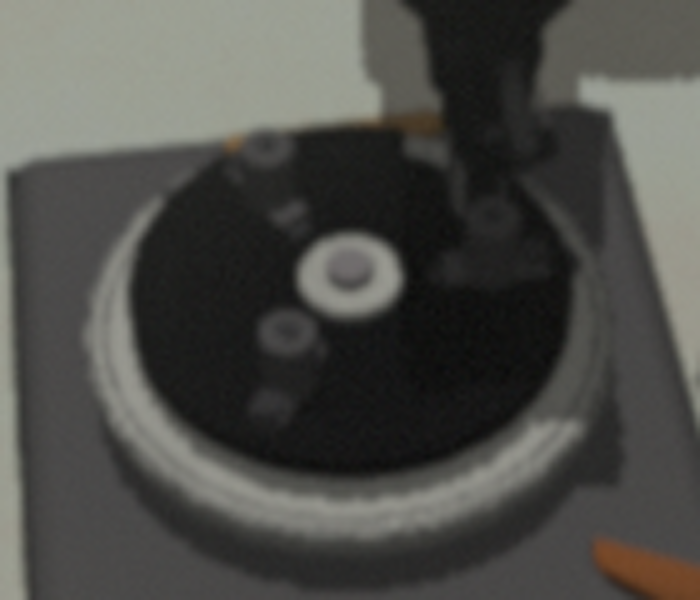

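The chuck is turning clockwise: the notch is now at (428,147), and the posts are at (267,150), (288,330) and (492,215). I'll measure the angle from the posts.

```bash
cat >> h.py <<'E'
def posts(pts,h=.1835):
    from workcell import bot
    c=bot.camera("scene")
    for u,v in pts:
        q=onz(c,np.array([(u+.5)/5-.5+175,(v+.5)/5-.5+130]),h);d=q[:2]-CEN
        print((u,v),q.round(4),"r",round(np.hypot(*d),4),"ang",round(np.degrees(np.arctan2(d[1],d[0])),1))
E
python3 - <<'E'
from h import *
print("s2");posts([(228,176),(346,341),(475,176)])
print("s3");posts([(267,149),(288,330),(492,215)])
print("stub");posts([(351,266)],.1615)
E
```

```text
s2
(228, 176) [ 0.553  -0.018   0.1835] r 0.0584 ang -110.1
(346, 341) [0.6363 0.0434 0.1835] r 0.0636 ang 6.0
(475, 176) [0.5406 0.0855 0.1835] r 0.0585 ang 123.6
s3
(267, 149) [ 0.5354 -0.0041  0.1835] r 0.0556 ang -132.6
(288, 330) [0.6334 0.0197 0.1835] r 0.0628 ang -15.8
(492, 215) [0.5619 0.0947 0.1835] r 0.0589 ang 100.8
stub
(351, 266) [0.5777 0.0374 0.1615] r 0.0048 ang 6.7
```

```bash
sed -i 's/^CEN=.*/CEN=np.array([.575,.0368])/' h.py; python3 - <<'E'
from h import *
for a in (120,114,108,103): print(a,go([*pol(a),.166]))
E
```

```text
t 3.62 p [0.5383 0.0855 0.1665] r 0.061 ang 127.0 F [-2.2 -0.6  0.4] w 0.0002 xyaw -67.6
120 [-0.018  0.021  0.295]
t 3.62 p [0.5383 0.0855 0.1665] r 0.061 ang 127.0 F [-2.2 -0.6  0.4] w 0.0002 xyaw -67.6
114 [-0.038  0.021  0.546]
t 3.62 p [0.5383 0.0855 0.1665] r 0.061 ang 127.0 F [-2.2 -0.6  0.4] w 0.0002 xyaw -67.6
108 [-0.032  0.021  0.797]
t 3.62 p [0.5383 0.0855 0.1665] r 0.061 ang 127.0 F [-2.2 -0.6  0.4] w 0.0002 xyaw -67.6
103 [-0.007  0.021  1.005]
```

```bash
python3 -m handwheel '[[-0.01,0,0.2,0,0.4,0],[-0.03,0,0.4,0,0.9,0],[-0.04,0,0.6,0,1.4,0],[-0.03,0,0.8,0,1.9,0],[-0.01,0,1.0,0,2.4,0]]' -1; python3 - <<'E'
from h import *
for a in (98,93,88): print(a,go([*pol(a),.166]))
from workcell import bot
c=bot.camera("scene"); cv2.imwrite("pics/s4.png",cv2.resize(c["color"][130:250,175:315,::-1],None,fx=5,fy=5,interpolation=cv2.INTER_CUBIC))
E
```

```text
clock: 4.25
eef_pos: [0.5608, 0.0961, 0.1665]
tool_rot: [-0.492, 0.508, -0.507, 0.492]
ft_force: [-2.9, 0.7, 1.8]
grip_width: -0.0001
t 4.25 p [0.5608 0.0961 0.1665] r 0.0609 ang 103.5 F [-2.9  0.7  1.8] w -0.0001 xyaw -91.8
98 [-0.014  0.019  0.235]
t 4.25 p [0.5608 0.0961 0.1665] r 0.0609 ang 103.5 F [-2.9  0.7  1.8] w -0.0001 xyaw -91.8
93 [-0.04   0.019  0.442]
t 4.25 p [0.5608 0.0961 0.1665] r 0.0609 ang 103.5 F [-2.9  0.7  1.8] w -0.0001 xyaw -91.8
88 [-0.048  0.018  0.652]
```

View pics/s4.png

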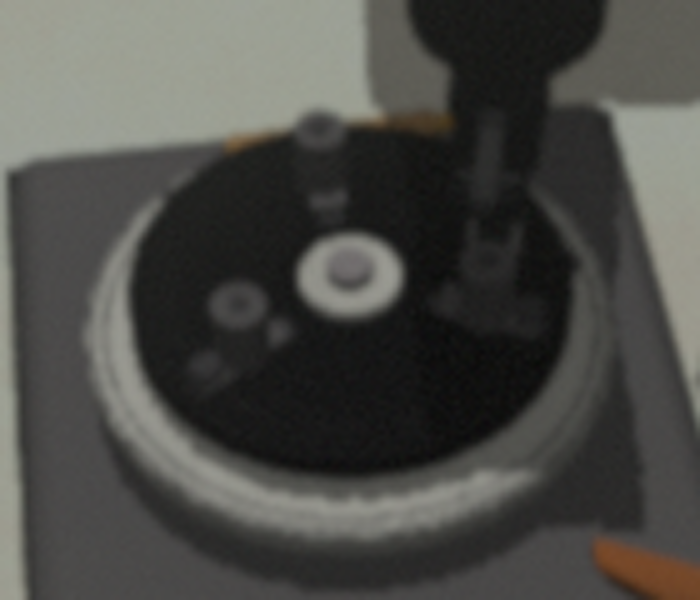

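The posts are now at (320,130), (238,303) and (490,258). I'll keep pushing, stopping a few degrees short of the target.

```bash
python3 -m handwheel '[[-0.01,0,0.18,0,0.4,0],[-0.03,0,0.36,0,0.8,0],[-0.05,0,0.54,0,1.2,0],[-0.05,0,0.7,0,1.6,0],[-0.04,0,0.84,0,1.9,0]]' -1; python3 - <<'E'
from h import *
for a in (83,79,75): print(a,go([*pol(a),.166]))
from workcell import bot
c=bot.camera("scene"); cv2.imwrite("pics/s5.png",cv2.resize(c["color"][130:250,175:315,::-1],None,fx=5,fy=5,interpolation=cv2.INTER_CUBIC))
c=bot.camera("top"); cv2.imwrite("pics/t5.png",cv2.resize(c["color"][135:255,180:320,::-1],None,fx=5,fy=5,interpolation=cv2.INTER_CUBIC))
E
```

```text
clock: 4.92
eef_pos: [0.5821, 0.0965, 0.1664]
tool_rot: [-0.402, 0.582, -0.581, 0.402]
ft_force: [-2.4, 1.9, 0.9]
grip_width: -0.0001
t 4.92 p [0.5821 0.0965 0.1664] r 0.0601 ang 83.3 F [-2.4  1.9  0.9] w -0.0001 xyaw -110.7
83 [0.001 0.014 0.011]
t 4.92 p [0.5821 0.0965 0.1664] r 0.0601 ang 83.3 F [-2.4  1.9  0.9] w -0.0001 xyaw -110.7
79 [-0.033  0.014  0.175]
t 4.92 p [0.5821 0.0965 0.1664] r 0.0601 ang 83.3 F [-2.4  1.9  0.9] w -0.0001 xyaw -110.7
75 [-0.055  0.014  0.341]
```

View pics/s5.png

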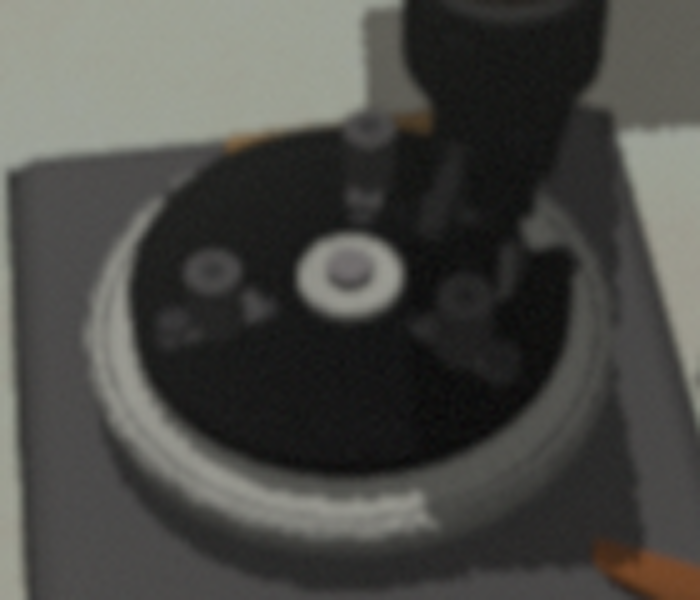

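View pics/t5.png

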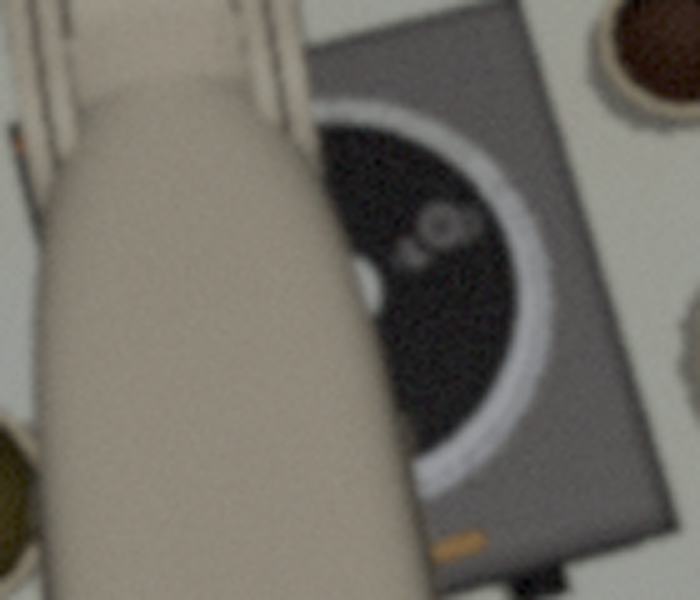

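The scene view puts the posts at (369,128), (213,271) and (465,294). The notch is at about (545,235), with the dark pin emerging beside it. In the top view jaw 2 is at (442,223).

```bash
python3 - <<'E'
from h import *
from workcell import bot
posts([(369,128),(213,271),(465,294)])
c=bot.camera("scene");P=np.array([onz(c,np.array([(u+.5)/5-.5+175,(v+.5)/5-.5+130]),.1835)[:2] for u,v in[(369,128),(213,271),(465,294)]])
d=P-P.mean(0);a=np.degrees(np.arctan2(d[:,1],d[:,0]));print(P.mean(0),a,"jaw2 est",(a+[120,0,-120])%360-360)
c=bot.camera("top");q=onz(c,np.array([180+442.5/5-.5,135+223/5-.5]),.1835)[:2]-np.array([.5748,.0365]);print("top jaw2",np.degrees(np.arctan2(q[1],q[0])),np.hypot(*q))
E
```

```text
(369, 128) [0.5178 0.0375 0.1835] r 0.0572 ang 179.3
(213, 271) [ 0.6062 -0.0153  0.1835] r 0.0607 ang -59.1
(465, 294) [0.6062 0.0879 0.1835] r 0.0599 ang 58.6
[0.57674973 0.03669707] [179.20447331 -60.44706894  60.06406801] jaw2 est [-60.79552669 -60.44706894 -59.93593199]
top jaw2 -60.765343354128866 0.06083285168743943
```

```bash
python3 -m handwheel '[[-0.01,0,0.04,0,0.1,0],[-0.02,0,0.08,0,0.2,0],[-0.03,0,0.13,0,0.3,0],[-0.03,0,0.17,0,0.4,0],[-0.03,0,0.17,0,0.4,0]]' -1; python3 - <<'E'
from h import *
state()
from workcell import bot
c=bot.camera("scene"); cv2.imwrite("pics/s6.png",cv2.resize(c["color"][130:250,175:315,::-1],None,fx=5,fy=5,interpolation=cv2.INTER_CUBIC))
c=bot.camera("top"); cv2.imwrite("pics/t6.png",cv2.resize(c["color"][135:255,180:320,::-1],None,fx=5,fy=5,interpolation=cv2.INTER_CUBIC))
E
```

```text
clock: 5.8
eef_pos: [0.587, 0.0946, 0.1663]
tool_rot: [0.381, -0.595, 0.596, -0.381]
ft_force: [-1.3, 2.9, -0.2]
grip_width: -0.0
t 5.8 p [0.587  0.0946 0.1663] r 0.059 ang 78.3 F [-1.3  2.9 -0.2] w -0.0 xyaw -114.8
```

View pics/s6.png

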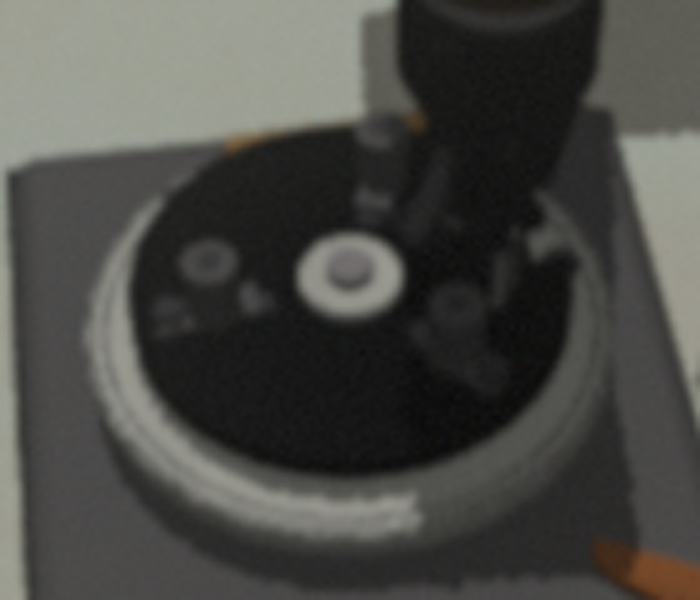

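View pics/t6.png

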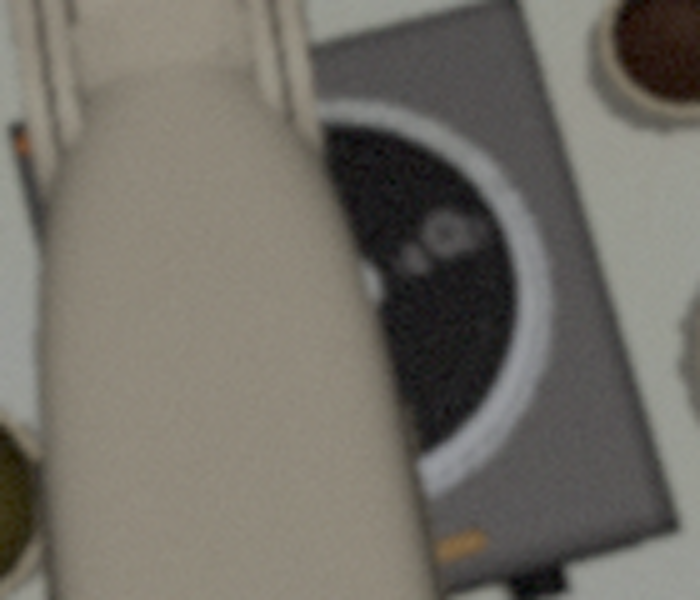

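The notch at (545,240) now appears to hold the pin. I'll back off, lift, and swing the arm clear for an unobstructed check from the top.

```bash
python3 -m handwheel '[[0,0,-0.2,0,0,0],[0,-0.5,-0.2,0,0,0],[0,-1.2,-0.2,0,0,0],[0,-2,-0.2,0,0,0],[0,-2.6,-0.2,0,0,0]]' -1; python3 - <<'E'
from h import *
print(go([.45,-.15,.231]))
E
```

```text
clock: 6.52
eef_pos: [0.5829, 0.0965, 0.2333]
tool_rot: [0.38, -0.595, 0.596, -0.382]
ft_force: [-0.0, -0.0, -0.6]
grip_width: -0.0003
t 6.53 p [0.5829 0.0965 0.2333] r 0.0603 ang 82.5 F [-0.  -0.  -0.6] w -0.0003 xyaw -114.8
[11.181  0.082 -0.696]
```

```bash
python3 -m handwheel '[[2.3,0,-0.1,0,0,0],[4.6,0,-0.3,0,0,0],[6.9,0,-0.4,0,0,0],[9.2,0,-0.6,0,0,0],[11.2,0,-0.7,0,0,0]]' -1; python3 - <<'E'
from h import *
state()
from workcell import bot
c=bot.camera("top"); cv2.imwrite("pics/t7.png",cv2.resize(c["color"][135:255,180:320,::-1],None,fx=5,fy=5,interpolation=cv2.INTER_CUBIC))
E
```

```text
clock: 7.15
eef_pos: [0.4481, -0.152, 0.2322]
tool_rot: [0.381, -0.595, 0.596, -0.381]
ft_force: [0.8, -0.5, -0.5]
grip_width: -0.0004
t 7.15 p [ 0.4481 -0.152   0.2322] r 0.2275 ang -123.9 F [ 0.8 -0.5 -0.5] w -0.0004 xyaw -114.8
```

View pics/t7.png

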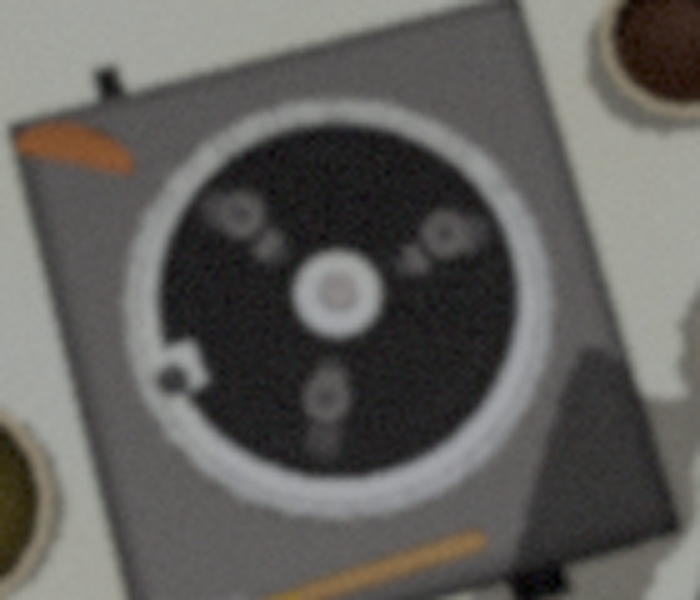

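The top view shows the pin fully exposed in the notch at (174,379), with the notch's inner edge around (203,362). The jaws are at (240,214), (446,233) and (327,396). I'll compute the error with parallax included.

```bash
python3 - <<'E'
from h import *
from workcell import bot
c=bot.camera("top")
z=lambda u,v:np.array([(u+.5)/5-.5+180,(v+.5)/5-.5+135])
P=np.array([onz(c,z(*q),.1835)[:2] for q in[(327,396),(446,233),(240,214)]]);m=P.mean(0);d=P-m
a=np.degrees(np.arctan2(d[:,1],d[:,0]));j2=((a+[120,0,-120])+180)%360-180
print(m,j2,"notch ang",j2.mean()+180)
A=lambda p:np.degrees(np.arctan2(p[1]-m[1],p[0]-m[0]))
for h in(.130,.135):
  p=onz(c,z(174,379),h);print("pin",p,A(p),np.hypot(*(p[:2]-m)))
for q in[(195,340),(210,385),(203,362)]:
  p=onz(c,z(*q),.1495);print(q,p,A(p),np.hypot(*(p[:2]-m)))
E
```

```text
[0.57483016 0.03650773] [-65.50660197 -66.26849486 -65.21488269] notch ang 114.3366734909183
pin [0.53417593 0.12278039 0.13      ] 115.23119996061564 0.09537158370565316
pin [0.53331156 0.12239296 0.135     ] 115.80003158328186 0.09539427290881577
(195, 340) [0.55121115 0.1105704  0.1495    ] 107.68778003173061 0.07773762338438892
(210, 385) [0.52754332 0.10268225 0.1495    ] 125.54875551821463 0.08133334497322708
(203, 362) [0.53961335 0.10636136 0.1495    ] 116.75502127875012 0.07822885531518232
```

The notch is at 114.3–116.8° and the pin at 115.2–115.8°, so the error is within about 1.5° (2.5 mm) against 5 mm of play. I'll press on the bare plate in the near gap between the jaws, at -125.7°.

```bash
python3 - <<'E'
from h import *
print(pol(-125.7,.058),go([*pol(-125.7,.058),.200]))
E
```

```text
t 7.25 p [ 0.4471 -0.1539  0.2322] r 0.2296 ang -123.9 F [-0.  -0.  -0.1] w 0.0002 xyaw -115.1
[ 0.54115461 -0.01030084] [-6.8    1.277  0.967]
```

```bash
python3 -m handwheel '[[-1.7,0,0.2,0,0,0],[-3.5,0,0.5,0,0,0],[-5.2,0,0.7,0,0,0],[-6.8,0.3,1,0,0,0],[-6.8,1.2,1,0,0,0]]' -1; python3 - <<'E'
from h import *
print(go([*pol(-125.7,.058),.153]))
E
```

```text
clock: 7.88
eef_pos: [0.5459, -0.003, 0.2023]
tool_rot: [0.381, -0.594, 0.595, -0.384]
ft_force: [-0.1, -1.1, 0.2]
grip_width: -0.0003
t 7.88 p [ 0.5459 -0.003   0.2023] r 0.0493 ang -126.2 F [-0.1 -1.1  0.2] w -0.0003 xyaw -114.5
[ 0.35   1.971 -0.059]
```

```bash
python3 -m handwheel '[[0.2,0,0,0,0,0],[0.2,0,0,0,0,0],[0.2,0.4,0,0,0,0],[0.2,0.8,0,0,0,0],[0.2,1,0,0,0,0]]' -1; python3 - <<'E'
from h import *
print(go([*pol(-125.7,.058),.151]))
E
```

```text
clock: 8.5
eef_pos: [0.5403, -0.011, 0.1754]
tool_rot: [-0.381, 0.596, -0.595, 0.381]
ft_force: [0.7, 0.3, -0.2]
grip_width: -0.0002
t 8.5 p [ 0.5403 -0.011   0.1754] r 0.059 ang -125.9 F [ 0.7  0.3 -0.2] w -0.0002 xyaw -114.8
[-0.039  0.976  0.019]
```

```bash
python3 -m handwheel '[[0,0.3,0,0,0,0],[0,0.6,0,0,0,0],[0,0.8,0,0,0,0],[0,0.95,0,0,0,0],[0,1.05,0,0,0,0]]' -1; python3 -m handwheel '[[0,0.03,0,0,0,0],[0,0.06,0,0,0,0],[0,0.09,0,0,0,0],[0,0.12,0,0,0,0],[0,0.15,0,0,0,0]]' -1
```

```text
clock: 9.12
eef_pos: [0.5409, -0.0107, 0.1499]
tool_rot: [-0.381, 0.595, -0.595, 0.381]
ft_force: [0.2, 0.5, 1.7]
grip_width: 0.0001
clock: 9.75
eef_pos: [0.541, -0.0109, 0.1478]
tool_rot: [0.381, -0.595, 0.596, -0.382]
ft_force: [-3.8, -0.3, 7.2]
grip_width: -0.0003
```

Contact is gentle at 7 N. I'll keep going down in small steps.

```bash
python3 -m handwheel '[[0,0.04,0,0,0,0],[0,0.07,0,0,0,0],[0,0.1,0,0,0,0],[0,0.13,0,0,0,0],[0,0.16,0,0,0,0]]' -1
```

```text
clock: 10.38
eef_pos: [0.541, -0.0109, 0.1438]
tool_rot: [0.381, -0.595, 0.596, -0.382]
ft_force: [-3.9, -0.3, 8.7]
grip_width: 0.0003
```

```bash
python3 -m handwheel '[[0,0.03,0,0,0,0],[0,0.06,0,0,0,0],[0,0.09,0,0,0,0],[0,0.12,0,0,0,0],[0,0.14,0,0,0,0]]' -1
```

```text
clock: 11.0
eef_pos: [0.541, -0.0109, 0.1403]
tool_rot: [0.381, -0.595, 0.596, -0.382]
ft_force: [-4.4, -0.4, 8.7]
grip_width: -0.0002
```

```bash
python3 -m handwheel '[[0,0.02,0,0,0,0],[0,0.04,0,0,0,0],[0,0.06,0,0,0,0],[0,0.08,0,0,0,0],[0,0.1,0,0,0,0]]' -1
```

```text
clock: 11.62
eef_pos: [0.541, -0.0109, 0.1378]
tool_rot: [0.381, -0.595, 0.596, -0.382]
ft_force: [-3.6, -0.7, 8.3]
grip_width: -0.0001
```

```bash
python3 -m handwheel '[[0,0.01,0,0,0,0],[0,0.02,0,0,0,0],[0,0.02,0,0,0,0],[0,0.03,0,0,0,0],[0,0.03,0,0,0,0]]' -1
```

```text
clock: 12.25
eef_pos: [0.541, -0.0109, 0.1373]
tool_rot: [0.381, -0.595, 0.596, -0.382]
ft_force: [-4.3, -0.7, 8.7]
grip_width: -0.0002
```

```bash
python3 -m handwheel '[[0,0.01,0,0,0,0],[0,0.02,0,0,0,0],[0,0.03,0,0,0,0],[0,0.04,0,0,0,0],[0,0.04,0,0,0,0]]' -1
```

```text
clock: 12.88
eef_pos: [0.5413, -0.0112, 0.1371]
tool_rot: [0.381, -0.595, 0.596, -0.382]
ft_force: [-5.0, -1.4, 12.8]
grip_width: 0.0003
```

The force rose to 12.8 N with no further travel, so the chuck has bottomed. I'll lift off, move aside and check.

```bash
python3 -m handwheel '[[0,-0.2,0,0,0,0],[0,-0.8,0,0,0,0],[0,-1.8,0,0,0,0],[0,-2.8,0,0,0,0],[0,-3.8,0,0,0,0]]' -1; python3 -m handwheel '[[1.7,0,-0.2,0,0,0],[3.5,0,-0.5,0,0,0],[5.2,0,-0.7,0,0,0],[6.8,0,-1,0,0,0],[6.8,0,-1,0,0,0]]' -1; python3 - <<'E'
from h import *
state()
from workcell import bot
for n,a in(("top",(135,180)),("scene",(130,175))):
    c=bot.camera(n); cv2.imwrite(f"pics/{n}8.png",cv2.resize(c["color"][a[0]:a[0]+120,a[1]:a[1]+140,::-1],None,fx=5,fy=5,interpolation=cv2.INTER_CUBIC)); cv2.imwrite(f"pics/{n}8f.png",c["color"][:,:,::-1])
E
```

```text
clock: 13.5
eef_pos: [0.5411, -0.0107, 0.2309]
tool_rot: [0.381, -0.595, 0.596, -0.381]
ft_force: [0.0, -0.4, -0.7]
grip_width: -0.0001
clock: 14.12
eef_pos: [0.446, -0.1564, 0.2303]
tool_rot: [0.38, -0.596, 0.596, -0.38]
ft_force: [0.6, -0.6, -0.0]
grip_width: -0.0
t 14.12 p [ 0.446  -0.1564  0.2303] r 0.2323 ang -123.7 F [ 0.6 -0.6 -0. ] w -0.0 xyaw -115.0
```

View pics/top8.png

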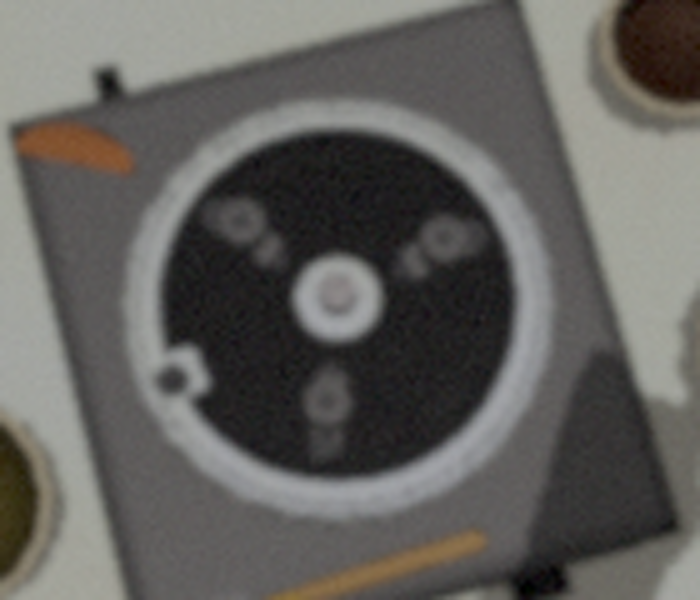

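View pics/scene8.png

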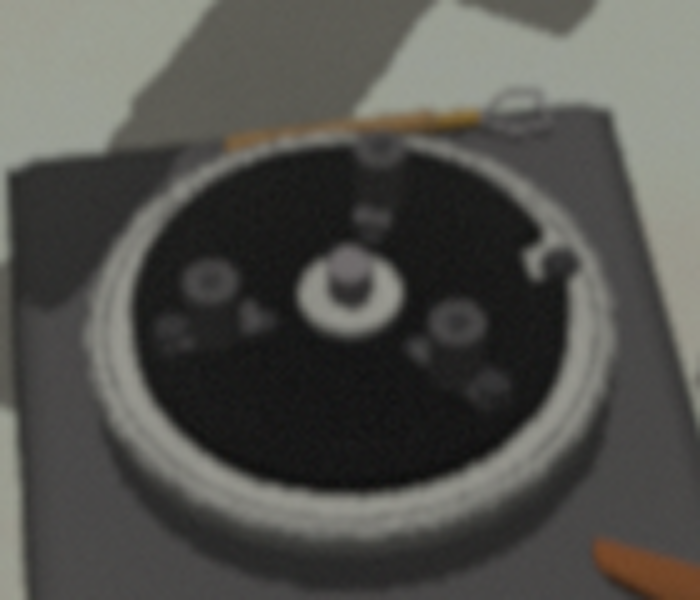

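Both views show the chuck down. The stub at scene (350,268) stands taller, and the pin sits inside the notch at top (174,380) and scene (558,263). One numeric check, then I'll hand in.

```bash
python3 - <<'E'
from h import *
from workcell import bot
t=bot.camera("top");s=bot.camera("scene")
zt=lambda u,v:np.array([(u+.5)/5-.5+180,(v+.5)/5-.5+135]);zs=lambda u,v:np.array([(u+.5)/5-.5+175,(v+.5)/5-.5+130])
def tri(a,b):
    C1,d1=rays(t,zt(*a));C2,d2=rays(s,zs(*b));k=np.linalg.lstsq(np.c_[d1,-d2],C2-C1,rcond=None)[0];return ((C1+k[0]*d1)+(C2+k[1]*d2))/2
before=[((240,214),(457,300)),]
print("before stub/jaw tops",tri((323,165),(346,341))[2],tri((242,352),(475,176))[2],tri((448,326),(228,176))[2])
print("after",tri((240,219),(458,320))[2],tri((445,238),(210,281))[2],tri((327,400),(380,149))[2])
P=np.array([onz(t,zt(*q),.172)[:2] for q in[(327,400),(445,238),(240,219)]]);m=P.mean(0);d=P-m
a=np.degrees(np.arctan2(d[:,1],d[:,0]));j=((a+[120,0,-120])+180)%360;p=onz(t,zt(174,380),.135);print("notch",j,"pin",np.degrees(np.arctan2(p[1]-m[1],p[0]-m[0])))
for n in("top","scene"):
    A=cv2.imread(f"pics/{n}0.png").astype(int);B=cv2.imread(f"pics/{n}8f.png").astype(int)
    # hue-coloured bystanders: shift of rib / loop mask centroid
    for nm,roi in(("rib",(150,180,180,215) if n=="top" else (230,260,285,330)),("loop",(235,270,220,285) if n=="top" else (145,170,215,275))):
        c=[]
        for I in(A,B):
            r=I[roi[0]:roi[1],roi[2]:roi[3]];k=(r[...,2]-r[...,0])>35;c.append(np.argwhere(k).mean(0).round(2))
        print(n,nm,c)
E
```

```text
before stub/jaw tops 0.1824241060528331 0.18151375238049228 0.18171191081391241
after 0.17147002217810253 0.16942669614503109 0.16941639377962403
notch [114.62483718 113.70685933 114.83746807] pin 116.18577841811526
top rib [array([14.07, 14.75]), array([14.05, 14.71])]
top loop [array([14.14, 34.38]), array([14.01, 34.69])]
scene rib [array([15.26, 23.57]), array([15.26, 23.63])]
scene loop [array([ 9.39, 39.03]), array([ 9.79, 33.59])]
```

View pics/top8f.png

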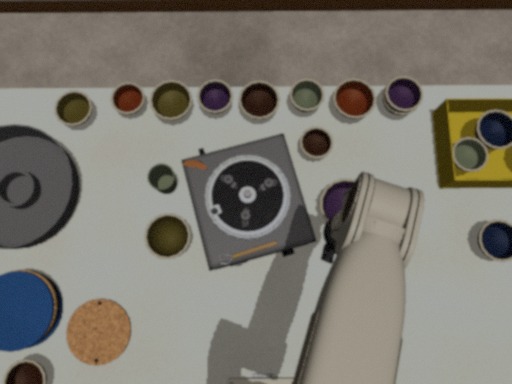

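The jaw tops fell by about 11.8 mm, the notch is within about 3 mm of the pin, and the bowls and tools stand where they were. The hand is clear of everything.

```bash
python3 -c "
from workcell import bot
print(bot.job_done())"
```

```text
the job is handed in; nothing more can be done
None
```

The chuck is keyed and sits fully home on the wheel head. I handed the job in at about 14.5 s of the 48 s, with the arm clear and touching nothing; the hand-in reports no verdict.

With the gripper shut, I pushed jaw 3 clockwise about 72° with contact forces of about 3 N. I then backed off, checked the notch from the top camera, and pressed down on the bare plate between two jaws. The chuck slid down at about 8–9 N, and the force rose to 12.8 N where it stopped.

**Last checks**
- **Drop:** jaw heights triangulated from the two cameras show about 11.8 mm down. The fingertip travelled about 12 mm, and the nominal drop is 11.5 mm.
- **Notch and pin:** the notch is at about 114.4° and the pin at about 116.2°, so they are roughly 3 mm apart, against an 8 mm limit. The pin shows inside the notch in both views.
- **Rib and loop tool:** the rib matches its starting position in both views, and the loop tool does in the top view. In the scene view the loop tool's colour-mask centroid shifted about 5 px sideways. I put that down to the chuck, which hid part of the handle before, now sitting lower.
- **Bowls and cup:** I checked these by eye only, and they look unmoved. The arm partly hid the plum bowl in the last picture.

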